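Push an offcut under the sprung flap of the dust trap

TASK

Clear the offcut lying on the tray of the dust trap: with one fingertip push the spring flap inwards and hold it open, clear of the block, while the other fingertip pushes the block along the tray and under the flap until it drops down the chute. Do not pick the block up, and do not let the flap bear on it, or it jams. Then draw back so that the flap springs shut, and leave the other things on the bench where they are.

Things in the scene. Friction and masses are not known exactly. Their poses are not given: they have to be found in the camera images.
- trap: Dust trap, a fixed sheet-metal box. Origin at bench level on its centre line, straight below the flap's hinge pin; x = feed direction (tray into box), z up. Tray at x -160 to -18 mm, box behind it to x 192 (walls y -84 to 84, roof 299 mm high, foot flanges to y -106 and 106), then an 80 mm duct to x 290, 225 mm high.
- sill (a point): Middle of the sill, the tray's inner edge, on the tray's top, 90 mm above the bench; axes as the trap's. The flat tray runs 142 mm back from here (towards -x), 160 mm wide with side edges 12 mm high. Beyond it a chute drops at 60 degrees to the box floor, 4 mm above the bench. The mouth above is 160 mm wide, 205 mm high, between posts that begin 18 mm beyond the sill.
- flap (a joint): Flap angle in rad: 0 hanging shut, up to 1.2 as its lower edge swings into the box (trap's +x) and up. A metal plate 152 mm wide, 3 mm thick, shut in the trap's plane x = 0; its hinge pin lies along the trap's y at x = 0, 280 mm above the bench (190 above the tray). Spring and weight shut it: pushed 105 mm below the pin it takes 1.2 N to start, 3 N at 0.4 rad.
- flap_edge (a point): Middle of the flap's lower edge, 200 mm below the hinge pin; when shut it is 10 mm lower than the tray's top and 18 mm beyond the sill.
- offcut_center (a point): The offcut on the tray: loose lime-wood block, about 45 g, 30 mm along its x, 60 along its y, 30 high; a rebate leaves it 18 high at one end (y -30 to -14). The point is its middle, 15 mm above its underside; its x lies within 0.25 rad of the trap's x at the start. It tips over the sill and slides down once its middle is pushed past the sill.
- mallet: A bystander: turned wooden carver's mallet standing on its head, 92 mm across and 228 mm high; origin at the centre of its underside.
- figure: A bystander: small carved wooden figure on a 60 mm square base, 161 mm high; origin at the centre of its underside.
- gouge: A bystander: carving gouge lying on the bench, 263 mm long along its x (from -125 to 138 mm), 30 mm high; origin on the bench under its ferrule.
- glue_block: A bystander: rough strip of wood lying on the bench, 90 x 35 x 35 mm; origin at the centre of its underside.

How it is judged:
By the outcome, as a careful person would: the job done as asked, in the order asked, and still so for the second after the job is handed in, with the robot touching nothing.
It also fails if it takes over 40 s, if anything falls off the work surface, if the arm or the gripper's body presses on something with over 40 N, if the wrist force passes 120 N, or if a joint passes its speed limit or range.

ROBOT

A 6-joint arm with a two-finger parallel gripper is mounted at the origin on the work surface. World frame = base frame: x ahead of the robot, y to its left, z up, the work surface at z = 0. Lengths are in mm, angles in degrees, forces in N, time in s.
With the tool pointing down it reaches from about 375 to 900 mm from the base axis. Payload 3.1 kg.
Tool frame: the origin (TCP) lies on the centre line of the jaws, within the pads' length; the fingertips stand 25 mm ahead of it and the grasp point (between the pads) lies 6 mm ahead of it; x points along the fingers, z is the direction in which the jaws open and shut, and the axes are right-handed (so a half turn about x gives the same grasp; the last joint's range is limited). The gripper opens to 87 mm and grips with 3 to 60 N. Pads are 19 mm wide; open, the fingers measure 117 mm over their backs; the gripper's body (75 mm by 190 mm) begins 51 mm behind the grasp point.
Start: joints at [-86.774, 30.224, 82.088, -0, 67.689, -10.227], TCP at [145.43, -607.821, 207.748] pointing down, gripper open.
Joint ranges: [-176.69, 176.69], [-43.24, 126.21], [12.49, 139.97], [-82, 262], [0, 151.66], [-163.58, 163.58]. Speed limits (degrees/s): [159.86, 159.86, 180, 180, 180, 180].

INTERFACE

Orientations are given as a 3x3 rotation matrix whose columns are the frame's x, y, z axes.
In Python, from bench import env, viewer gives the robot as it stands.
- The arm moves only by the shell command python3 -m pendant 'ROWS' [FORCE]. ROWS is JSON, a list of rows, each an object of numbers: "gripper": the closure, from 0 (fully open) to 1 (shut); "x", "y", "z": the shift along the tool's x, y, z scaled (see below); "rx", "ry", "rz": the turn, a rotation vector about the tool's x, y, z scaled (see below). A call has 1 to 12 rows; each row is the pose to reach, as a shift and turn from the pose commanded when the call began, along the tool's axes at that moment, turning the shorter way round; what a row does not reach only later rows make up. The controller multiplies each number of a shift by 200 mm and each number of a turn by 180 degrees. A row lasts 1/8 s, in which the tool goes at most 62.5 mm and 10.7 degrees, less where a joint would pass 70% of its speed; a pose out of reach is approached as far as the arm can. A call with a number of a shift or a turn outside -1 to 1 is refused whole. A call with a gripper value outside its range is refused whole. The fingers move at their own pace and stop on an object; FORCE is the grip in N (left out, the last holds). Time passes only in rows, so rows that repeat a pose let the fingers close. It gives the time, the measured TCP pose, the force and the opening at its end, in the units of the state.
- env.get_state(): the state, without advancing time (a new reading comes with each control period).
- viewer.grab_frame(name): name is "scene" or "top" or "wrist"; returns a dict with "img" (400x640x3 uint8, red, green, blue), "z_map" (400x640 float32, mm along the optical axis (not along the pixel's ray), 0 where there is no reading), "intrinsics" (3x3 intrinsics, pixels), "distortion" ([k1, k2, p1, p2, k3] as OpenCV has them; the pictures are not rectified), "xyz" and "rotation" of the camera in the world. Camera axes: x right, y down, z forward; pixel columns grow to the right and rows downward; lengths in mm; the calibration is good to about 2 mm. A picture is of the moment at which its call begins.
- env.finish_job(): hands the job in, once; it reports no verdict.
The state is a dict: "clock": time; "q": joint angles; "dq": joint speeds; "effort": joint torques, N m; "ee_pos": TCP position; "ee_rot": TCP orientation; "contact_force": force on the tool from outside, world axes, zero at the start; "moment": the same for the moment, N m; "opening": finger opening in mm.
Only numpy, scipy, OpenCV 4.12 (cv2) and the standard library are available. Lean on these libraries where they do the work, as an engineer would, in place of code of your own. Each camera call takes 0.05 s, during which the arm holds its last target.

## Working session

There is one attempt and no reset: what is moved stays moved. The work goes in short steps, Python scripts to look and compute and a shell command to move; the robot and the scene stay as the last step left them, time stands still between calls to the robot, and variables do not carry over. Pictures are saved under pics/ and viewed, and the job is handed in when it is done.

```bash
ls; mkdir -p pics
cat > h.py <<'E'
import numpy as np, cv2
from bench import env, viewer
def grab(n):
    f=viewer.grab_frame(n); cv2.imwrite
    return f
def save(f,p): cv2.imwrite('pics/'+p,cv2.cvtColor(f['img'],cv2.COLOR_RGB2BGR))
def cloud(f):
    # all pixels to world
    h,w=f['z_map'].shape
    u,v=np.meshgrid(np.arange(w),np.arange(h))
    n=cv2.undistortPoints(np.stack([u,v],-1).reshape(-1,1,2).astype(np.float64),np.array(f['intrinsics'],float),np.array(f['distortion'],float)).reshape(h,w,2)
    z=f['z_map']
    P=np.stack([n[...,0]*z,n[...,1]*z,z],-1)
    W=P@np.array(f['rotation']).T+np.array(f['xyz'])
    W[z==0]=np.nan
    return W
E
python3 - <<'E'
from h import *
for n in ['scene','top','wrist']:
    f=grab(n); save(f,n+'0.png'); np.savez('pics/'+n+'0.npz',**{k:np.array(v) for k,v in f.items()})
    print(n,f['xyz'],np.round(f['rotation'],3).tolist())
print(env.get_state())
E
```

```text
pics
scene [1071.06639183  100.88300837  932.51920208] [[-0.233, 0.817, -0.528], [0.973, 0.197, -0.123], [0.004, -0.542, -0.841]]
top [ 478.14321371  -14.36510228 1254.80958498] [[0.021, -0.992, 0.128], [-1.0, -0.023, -0.007], [0.01, -0.128, -0.992]]
wrist [ 223.34291337 -587.35409365  382.98865239] [[0.233, -0.93, -0.285], [-0.973, -0.223, -0.066], [-0.002, 0.292, -0.956]]
{'clock': 0.15, 'q': array([-8.67738779e+01,  3.02670409e+01,  8.21387600e+01,  6.93477440e-04,
        6.76890629e+01, -1.02274523e+01]), 'dq': array([ 0.0642381 , -0.09927431, -0.31097716,  0.05102164, -0.01339229,
        0.08447471]), 'effort': array([ 4.14968108e-04, -4.40430701e+01, -1.76842600e+01,  6.32577762e-02,
        5.52996201e-02, -1.11380480e-04]), 'ee_pos': array([ 145.40850273, -607.25792405,  206.99736125]), 'ee_rot': array([[-8.19969247e-05,  9.72559841e-01,  2.32652851e-01],
       [ 1.65369212e-03,  2.32652666e-01, -9.72558483e-01],
       [-9.99998629e-01,  3.04989383e-04, -1.62739135e-03]]), 'contact_force': array([-0.22494027,  0.31590808, -0.03446254]), 'moment': array([ 0.00458317, -0.0098519 ,  0.02527196]), 'opening': 87.16182527098448}
```

View pics/scene0.png

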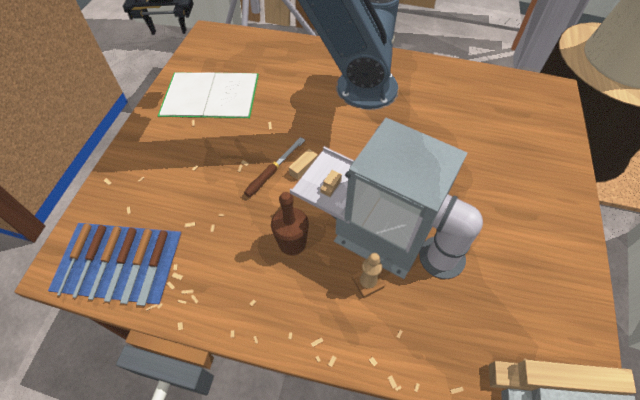

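View pics/top0.png

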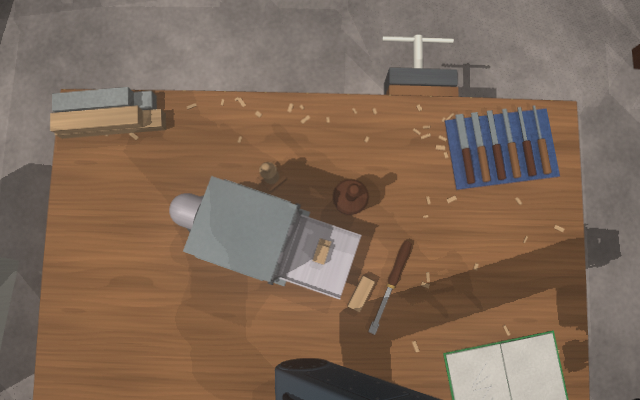

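View pics/wrist0.png

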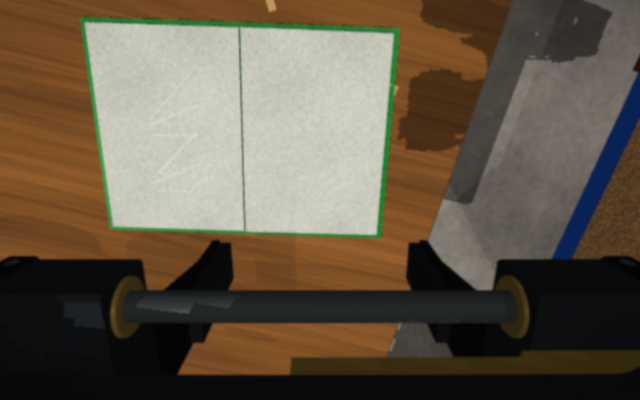

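The scene and top views agree. The trap is mid-bench with its tray facing roughly world -y (top view, tray near (320,260)). The offcut is at (322,250), the mallet at (350,195), the glue block at (362,293), the gouge at (392,285) and the figure at (268,170). Next I'll measure these.

Run:
```python
from h import *
for n in ['top','scene']:
    f=dict(np.load(f'pics/{n}0.npz')); W=cloud(f); img=f['img']
    print(n)
    for nm,zlo,zhi,box in [('roof',290,308,None),('tray',84,96,None)]:
        m=(W[...,2]>zlo)&(W[...,2]<zhi)
        m&=(np.abs(W[...,0]-480)<250)&(np.abs(W[...,1]-0)<350)
        hsv=cv2.cvtColor(img,cv2.COLOR_RGB2HSV)
        m&=hsv[...,1]<70
        k,lab,st,c=cv2.connectedComponentsWithStats(m.astype(np.uint8))
        i=1+np.argmax(st[1:,4]); P=W[lab==i]
        r=cv2.minAreaRect(P[:,:2].astype(np.float32)); print(nm,st[i],r,np.round(cv2.boxPoints(r)).tolist(),'z',np.median(P[:,2]))
    hsv=cv2.cvtColor(img,cv2.COLOR_RGB2HSV)
    for lo,hi,nm in [(98,112,'r'),(112,126,'top block'),(30,42,'low'),]:
        m=(W[...,2]>lo)&(W[...,2]<hi)&(hsv[...,1]>70)&(np.abs(W[...,0]-480)<250)&(np.abs(W[...,1]+100)<250)
        k,lab,st,c=cv2.connectedComponentsWithStats(m.astype(np.uint8))
        for i in range(1,k):
            if st[i,4]>25:
                P=W[lab==i]; r=cv2.minAreaRect(P[:,:2].astype(np.float32)); print(nm,st[i],np.round(r[0],1),np.round(r[1],1),round(r[2],1),'z',np.round(np.median(P[:,2]),1), 'box',np.round(cv2.boxPoints(r)).tolist())
    a=img[130:330,220:460] if n=='top' else img[120:280,230:500]
    cv2.imwrite(f'pics/{n}0c.png',cv2.cvtColor(cv2.resize(a,None,fx=3,fy=3,interpolation=cv2.INTER_CUBIC)[:600,:800],cv2.COLOR_RGB2BGR))
```

```text
top
roof [ 183  176  115  106 7618] ((538.6551513671875, 155.8501434326172), (195.5375213623047, 174.8419952392578), 72.37873840332031) [[426.0, 89.0], [592.0, 36.0], [652.0, 223.0], [485.0, 275.0]] z 299.1241963939349
tray [ 284  217   76   81 3390] ((483.6694641113281, -14.936935424804688), (149.04896545410156, 161.04995727539062), 72.36434173583984) [[384.0, -62.0], [538.0, -110.0], [583.0, 32.0], [430.0, 80.0]] z 89.88053342327532
r [260 165  16  14  63] [690.6 123.2] [23.7 43.3] 31.2 z 107.8 box [[669.0, 136.0], [692.0, 99.0], [712.0, 111.0], [689.0, 148.0]]
r [332 179  36  36 145] [631.3 -77.5] [90.4 73.4] 48.7 z 108.5 box [[574.0, -87.0], [629.0, -136.0], [689.0, -68.0], [633.0, -19.0]]
r [319 239  12   8  61] [519.  -20.7] [26.8 14.1] 74.2 z 107.8 box [[509.0, -32.0], [522.0, -36.0], [529.0, -10.0], [516.0, -6.0]]
top block [260 164  14  13  67] [695.1 123.5] [23.8 38.5] 35.6 z 115.2 box [[674.0, 132.0], [697.0, 101.0], [716.0, 115.0], [694.0, 146.0]]
top block [333 179  35  34 641] [637.8 -82.6] [83.5 81.7] 79.4 z 117.0 box [[590.0, -116.0], [670.0, -131.0], [686.0, -49.0], 
[... 1254 characters left out ...]
[478.0, 8.0]]
top block [272 208  35  31 643] [641.7 -84.1] [77.6 81.5] 23.2 z 116.9 box [[590.0, -62.0], [622.0, -137.0], [693.0, -106.0], [661.0, -31.0]]
top block [364 261  17  11  98] [705.8 125.4] [22.5 35.8] 1.5 z 115.8 box [[694.0, 143.0], [695.0, 107.0], [718.0, 108.0], [717.0, 144.0]]
low [289 149  29  25 310] [ 392.9 -120.9] [35.9 90.7] 62.8 z 34.3 box [[344.0, -116.0], [425.0, -158.0], [441.0, -126.0], [361.0, -84.0]]
low [279 243  27   9  47] [667.7 -74.4] [20.1 65.8] 21.0 z 36.6 box [[647.0, -47.0], [670.0, -109.0], [689.0, -102.0], [665.0, -40.0]]
low [361 275  17  12  45] [711.  125.6] [40.6 19.9] 84.7 z 36.9 box [[699.0, 106.0], [719.0, 104.0], [723.0, 145.0], [703.0, 147.0]]
```

View pics/top0c.png

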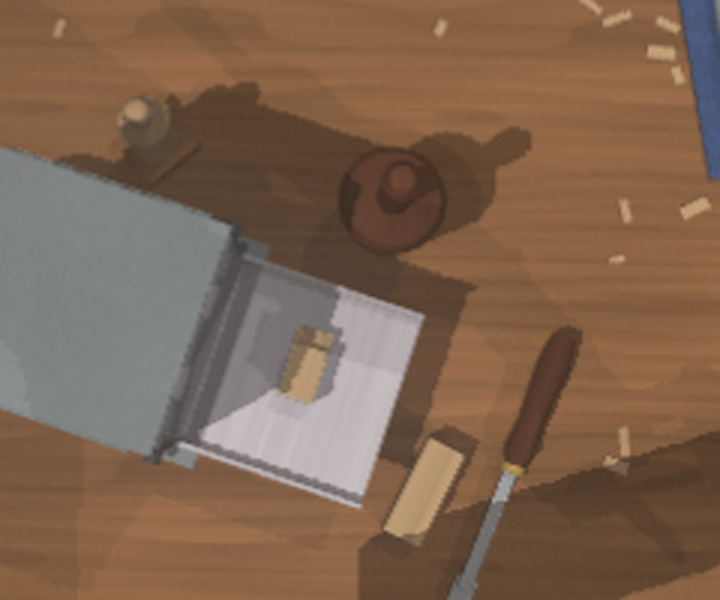

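View pics/scene0c.png

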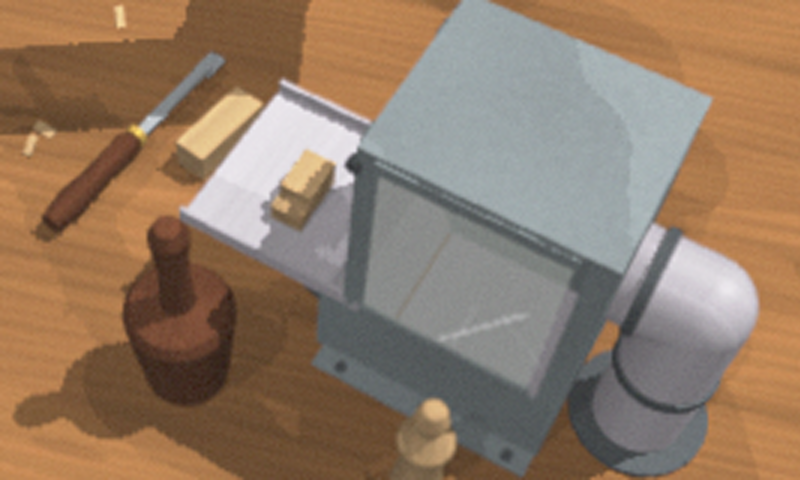

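```bash
cat >> h.py <<'E'
from scipy.spatial.transform import Rotation as Ro
TH=np.radians(72.3); u=np.array([np.cos(TH),np.sin(TH),0]); v=np.array([-np.sin(TH),np.cos(TH),0]); Z=np.array([0,0,1.])
O=np.array([509.5,65.5,0])
def t2w(p): return O+p[0]*u+p[1]*v+p[2]*Z
def w2t(p): r=np.asarray(p)-O; return np.array([r@u,r@v,r[2]])
def pose(P,al=35.,half=43.5):  # P = lower finger inner tip corner in trap coords -> TCP pose
    a=np.radians(al); d=np.cos(a)*u-np.sin(a)*Z; n=np.sin(a)*u+np.cos(a)*Z
    R=np.stack([d,np.cross(-n,d),-n],1)
    return t2w(P)+half*n-25*d, R
def rel(p,R,cp,cR):
    s=cR.T@(p-cp)/200; w=(Ro.from_matrix(cR.T@R)).as_rotvec(degrees=True)/180
    return np.round(s,4),np.round(w,4)
def where(half=43.5):
    s=env.get_state(); R=s['ee_rot']; tip=s['ee_pos']+25*R[:,0]
    lo=tip+half*R[:,2]; hi=tip-(half+15)*R[:,2]
    al=np.degrees(np.arcsin(-R[2,0])); print('t',round(s['clock'],2),'tcp',np.round(s['ee_pos'],1),'lo_in(trap)',np.round(w2t(lo),1),'hi_out',np.round(w2t(hi),1),'al',round(al,1),'F trap',np.round([s['contact_force']@u,s['contact_force']@v,s['contact_force'][2]],2),'q',np.round(s['q'],1),'open',round(s['opening'],1))
    return s
E
python3 - <<'E'
from h import *
s=where()
for P in [(-125,-14,107),(-20,-14,107)]:
    p,R=pose(P); print(np.round(p,1)); 
    for L in (200,300):
        w=p-L*R[:,0]; q1=np.degrees(np.arctan2(w[1],w[0]))
        for phi in (90,110,130):
            M=R@np.array([[0,0,1],[0,1,0],[-1,0,0]]) # cols local x=-z_t, y, z=x_t
            M=np.stack([-R[:,2],R[:,1],R[:,0]],1)
            A=Ro.from_euler('ZY',[q1,phi],degrees=True).as_matrix().T@M
            print(L,np.round(w),round(q1),phi,np.round(Ro.from_matrix(A).as_euler('ZYZ',degrees=True)))
E
```

```text
t 0.15 tcp [ 145.4 -607.3  207. ] lo_in(trap) [-788.8  119.8  181.9] hi_out [-701.5  172.6  182.1] al 89.9 F trap [ 0.23  0.31 -0.03] q [-86.8  30.3  82.1   0.   67.7 -10.2] open 87.2
[486.2 -53.6 157. ]
200 [ 436. -210.  272.] -26 90 [55. 97. 85.]
200 [ 436. -210.  272.] -26 110 [55. 85. 69.]
200 [ 436. -210.  272.] -26 130 [58. 74. 52.]
300 [ 411. -288.  329.] -35 90 [ 54. 104.  80.]
300 [ 411. -288.  329.] -35 110 [52. 92. 64.]
300 [ 411. -288.  329.] -35 130 [53. 79. 48.]
[518.1  46.5 157. ]
200 [ 468. -110.  272.] -13 90 [55. 86. 93.]
200 [ 468. -110.  272.] -13 110 [58. 75. 76.]
200 [ 468. -110.  272.] -13 130 [64. 65. 57.]
300 [ 443. -188.  329.] -23 90 [55. 94. 87.]
300 [ 443. -188.  329.] -23 110 [55. 83. 71.]
300 [ 443. -188.  329.] -23 130 [59. 72. 53.]
```

Run:
```python
from h import *
s=env.get_state()
for P in [(-480,0,220),(-330,-14,200),(-130,-14,150)]:
    p,R=pose(P); print(np.round(p,1),rel(p,R,s['ee_pos'],s['ee_rot']))
```

```text
[ 364.9 -387.5  270. ] (array([-0.3131,  1.3232, -0.8137]), array([0.1594, 0.2972, 0.083 ]))
[ 423.9 -248.9  250. ] (array([-0.212 ,  1.771 , -1.4192]), array([0.1594, 0.2972, 0.083 ]))
[484.7 -58.3 200. ] (array([ 0.0395,  2.2883, -2.2746]), array([0.1594, 0.2972, 0.083 ]))
```

```bash
python3 -m pendant '[{"x":-0.3,"y":0.3,"z":-0.2,"gripper":0},{"x":-0.4,"y":0.6,"z":-0.4,"rx":0.05,"ry":0.1,"rz":0.03},{"x":-0.4,"y":0.9,"z":-0.6,"rx":0.1,"ry":0.2,"rz":0.05},{"x":-0.4,"y":0.9,"z":-0.6,"rx":0.1594,"ry":0.2972,"rz":0.083},{"x":-0.4,"y":0.9,"z":-0.6,"rx":0.1594,"ry":0.2972,"rz":0.083},{"x":-0.4,"y":0.9,"z":-0.6,"rx":0.1594,"ry":0.2972,"rz":0.083},{"x":-0.4,"y":0.9,"z":-0.6,"rx":0.1594,"ry":0.2972,"rz":0.083},{"x":-0.4,"y":0.9,"z":-0.6,"rx":0.1594,"ry":0.2972,"rz":0.083},{"x":-0.4,"y":0.9,"z":-0.6,"rx":0.1594,"ry":0.2972,"rz":0.083}]'
python3 - <<'E'
from h import *
s=where()
for P in [(-480,0,220),(-330,-14,200),(-130,-14,150)]:
    p,R=pose(P); print(np.round(p,1),rel(p,R,s['ee_pos'],s['ee_rot']))
E
```

```text
t 0.15 tcp [ 145.4 -607.3  207. ] lo_in(trap) [-788.8  119.8  181.9] hi_out [-701.5  172.6  182.1] al 89.9 F trap [ 0.23  0.31 -0.03] q [-86.8  30.3  82.1   0.   67.7 -10.2] open 87.2
[ 364.9 -387.5  270. ] (array([-0.3131,  1.3232, -0.8137]), array([0.1594, 0.2972, 0.083 ]))
[ 423.9 -248.9  250. ] (array([-0.212 ,  1.771 , -1.4192]), array([0.1594, 0.2972, 0.083 ]))
[484.7 -58.3 200. ] (array([ 0.0395,  2.2883, -2.2746]), array([0.1594, 0.2972, 0.083 ]))invalid input
```

```bash
python3 -m pendant '[{"gripper":0,"x":-0.3,"y":0.3,"z":-0.2,"rx":0,"ry":0,"rz":0},{"gripper":0,"x":-0.4,"y":0.6,"z":-0.4,"rx":0.05,"ry":0.1,"rz":0.03},{"gripper":0,"x":-0.4,"y":0.9,"z":-0.6,"rx":0.1,"ry":0.2,"rz":0.05},{"gripper":0,"x":-0.4,"y":0.9,"z":-0.6,"rx":0.1594,"ry":0.2972,"rz":0.083},{"gripper":0,"x":-0.4,"y":0.9,"z":-0.6,"rx":0.1594,"ry":0.2972,"rz":0.083},{"gripper":0,"x":-0.4,"y":0.9,"z":-0.6,"rx":0.1594,"ry":0.2972,"rz":0.083},{"gripper":0,"x":-0.4,"y":0.9,"z":-0.6,"rx":0.1594,"ry":0.2972,"rz":0.083},{"gripper":0,"x":-0.4,"y":0.9,"z":-0.6,"rx":0.1594,"ry":0.2972,"rz":0.083},{"gripper":0,"x":-0.4,"y":0.9,"z":-0.6,"rx":0.1594,"ry":0.2972,"rz":0.083}]'
python3 - <<'E'
from h import *
s=where()
for P in [(-480,0,220),(-330,-14,200),(-130,-14,150)]:
    p,R=pose(P); print(np.round(p,1),rel(p,R,s['ee_pos'],s['ee_rot']))
E
```

```text
clock: 1.27
ee_pos: [292.8, -449.1, 288.0]
ee_rot: [[0.248, 0.953, -0.173], [0.779, -0.303, -0.55], [-0.576, 0.001, -0.817]]
contact_force: [-0.4, -0.9, 0.5]
opening: 86.7
t 1.27 tcp [ 292.8 -449.1  288. ] lo_in(trap) [-560.8   50.   238.1] hi_out [-502.    50.1  321.4] al 35.2 F trap [-1.02  0.12  0.53] q [-81.8  41.8  68.   24.3 119.8  28.2] open 86.7
[ 364.9 -387.5  270. ] (array([ 0.3813,  0.2505, -0.1581]), array([0.0006, 0.001 , 0.0001]))
[ 423.9 -248.9  250. ] (array([ 1.0519,  0.3213, -0.5084]), array([0.0006, 0.001 , 0.0001]))
[484.7 -58.3 200. ] (array([ 2.0132,  0.3222, -0.8803]), array([0.0006, 0.001 , 0.0001]))
```

```bash
python3 -m pendant '[{"gripper":0,"x":0.2,"y":0.1,"z":-0.1,"rx":0,"ry":0,"rz":0},{"gripper":0,"x":0.45,"y":0.2,"z":-0.2,"rx":0,"ry":0,"rz":0},{"gripper":0,"x":0.7,"y":0.32,"z":-0.35,"rx":0,"ry":0,"rz":0},{"gripper":0,"x":0.95,"y":0.32,"z":-0.51,"rx":0,"ry":0,"rz":0},{"gripper":0,"x":1,"y":0.32,"z":-0.51,"rx":0,"ry":0,"rz":0},{"gripper":0,"x":1,"y":0.32,"z":-0.51,"rx":0,"ry":0,"rz":0},{"gripper":0,"x":1,"y":0.32,"z":-0.51,"rx":0,"ry":0,"rz":0}]'
python3 - <<'E'
from h import *
s=where()
for n in ['wrist','scene']:
    f=grab(n); save(f,n+'1.png'); np.savez('pics/'+n+'1.npz',**{k:np.array(v) for k,v in f.items()})
for P in [(-130,-14,150),(-130,-14,107)]:
    p,R=pose(P); print(np.round(p,1),rel(p,R,s['ee_pos'],s['ee_rot']))
E
```

```text
clock: 2.15
ee_pos: [421.3, -258.6, 256.6]
ee_rot: [[0.25, 0.952, -0.174], [0.777, -0.305, -0.55], [-0.577, 0.003, -0.817]]
contact_force: [0.3, -0.2, -0.3]
opening: 87.1
t 2.15 tcp [ 421.3 -258.6  256.6] lo_in(trap) [-340.3  -14.6  206.7] hi_out [-281.4  -14.4  290. ] al 35.3 F trap [-0.13 -0.33 -0.33] q [-66.5  35.3  88.6  33.3 100.9  33.7] open 87.1
[484.7 -58.3 200. ] (array([ 1.0212, -0.0038, -0.3749]), array([ 0.0006,  0.0014, -0.0006]))
[484.7 -58.3 157. ] (array([ 1.1453, -0.0044, -0.1993]), array([ 0.0006,  0.0014, -0.0006]))
```

View pics/wrist1.png

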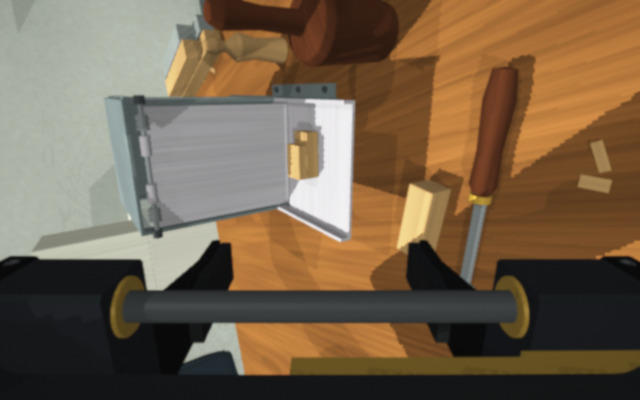

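View pics/scene1.png

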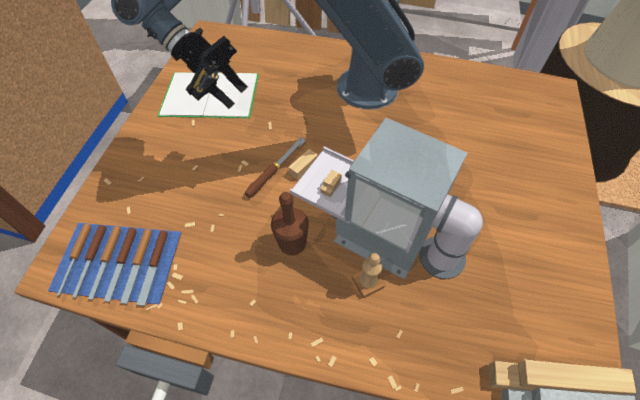

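The wrist view shows the tray at the right, the block at (303,155) with its rebate end up at (305,135), and the shut flap left of the sill. The gripper is clear of everything. I'll refine the block pose from this closer view.

Run:
```python
from h import *
f=dict(np.load('pics/wrist1.npz')); W=cloud(f); T=np.einsum('ijk,lk->ijl',W-O,np.array([u,v,Z]))
hsv=cv2.cvtColor(f['img'],cv2.COLOR_RGB2HSV)
b=(hsv[...,1]>60)&(T[...,0]>-155)&(T[...,0]<-20)&(abs(T[...,1])<75)
for lo,hi in [(113,130),(100,112)]:
    m=b&(T[...,2]>lo)&(T[...,2]<hi); P=T[m]; 
    if len(P)>20:
        r=cv2.minAreaRect(P[:,:2].astype(np.float32)); print(lo,len(P),r,np.median(P[:,2]),P.min(0),P.max(0))
m=(hsv[...,1]<60)&(T[...,0]>-175)&(T[...,0]<-20)&(abs(T[...,1])<95)&(abs(T[...,2]-90)<6)
P=T[m];print('tray',len(P),np.percentile(P,[0.5,50,99.5],axis=0))
m=(hsv[...,1]<60)&(abs(T[...,0])<15)&(abs(T[...,1])<70)&(T[...,2]>100)&(T[...,2]<270)
P=T[m];print('flap',len(P),np.percentile(P,[0.5,5,50,95,99.5],axis=0)); A=np.c_[P[:,1],P[:,2],np.ones(len(P))]; print(np.linalg.lstsq(A,P[:,0],rcond=None)[0])
```

```text
113 529 ((-81.7179183959961, -6.742374420166016), (31.624099731445312, 44.27908706665039), 0.8592713475227356) 118.96770534401185 [-97.49616136 -29.04708183 113.03081293] [-65.71558732  15.54369751 120.54104708]
100 484 ((-81.97235870361328, -15.336103439331055), (58.89995574951172, 30.629762649536133), 89.79731750488281) 106.70358111892536 [-97.3522933  -44.74272045 100.00773053] [-66.71539858  14.16221074 111.91556041]
tray 6566 [[-161.64502134  -82.88462799   85.53922045]
 [-116.86840153   -3.10771032   89.17067401]
 [ -21.01198006   79.35268744   95.1539648 ]]
flap 12223 [[-4.64144108e+00 -6.94554148e+01  1.01079160e+02]
 [-3.80193746e+00 -6.38493228e+01  1.11201541e+02]
 [-2.34423249e+00 -4.30854268e+00  1.96735697e+02]
 [-9.38177860e-01  6.21398354e+01  2.63518170e+02]
 [-1.06058113e-01  6.92241608e+01  2.69373339e+02]]
[ 9.30405817e-05  9.80623459e-04 -2.54182790e+00]
```

Run:
```python
from h import *
s=where()
for P in [(-150,-13,150),(-118,-13,150),(-118,-13,108)]:
    p,R=pose(P); print(np.round(p,1),rel(p,R,s['ee_pos'],s['ee_rot']))
```

```text
t 2.25 tcp [ 421.  -258.7  256.3] lo_in(trap) [-340.4  -14.4  206.4] hi_out [-281.6  -14.3  289.7] al 35.2 F trap [-1.28 -0.01 -0.1 ] q [-66.6  35.3  88.6  33.3 100.9  33.8] open 86.9
[477.6 -77.1 200. ] (array([ 0.9397, -0.0084, -0.318 ]), array([ 0.0002,  0.0011, -0.0007]))
[487.4 -46.6 200. ] (array([ 1.0704, -0.0087, -0.4102]), array([ 0.0002,  0.0011, -0.0007]))
[487.4 -46.6 158. ] (array([ 1.1915, -0.009 , -0.2386]), array([ 0.0002,  0.0011, -0.0007]))
```

```bash
python3 -m pendant '[{"gripper":0,"x":0.25,"y":0,"z":-0.1,"rx":0,"ry":0,"rz":0},{"gripper":0,"x":0.5,"y":0,"z":-0.2,"rx":0,"ry":0,"rz":0},{"gripper":0,"x":0.75,"y":-0.01,"z":-0.3,"rx":0,"ry":0,"rz":0},{"gripper":0,"x":0.95,"y":-0.01,"z":-0.36,"rx":0,"ry":0,"rz":0},{"gripper":0,"x":1,"y":-0.01,"z":-0.36,"rx":0,"ry":0,"rz":0},{"gripper":0,"x":1,"y":-0.01,"z":-0.36,"rx":0,"ry":0,"rz":0},{"gripper":0,"x":1,"y":-0.01,"z":-0.36,"rx":0,"ry":0,"rz":0}]'
python3 - <<'E'
from h import *
s=where()
for n in ['wrist','scene']:
    f=grab(n); save(f,n+'2.png'); np.savez('pics/'+n+'2.npz',**{k:np.array(v) for k,v in f.items()})
for P in [(-118,-13,108)]:
    p,R=pose(P); print(np.round(p,1),rel(p,R,s['ee_pos'],s['ee_rot']))
E
```

```text
clock: 3.12
ee_pos: [482.2, -63.2, 200.2]
ee_rot: [[0.251, 0.952, -0.174], [0.778, -0.306, -0.549], [-0.576, 0.002, -0.817]]
contact_force: [0.0, 0.0, -0.2]
opening: 87.0
t 3.12 tcp [482.2 -63.2 200.2] lo_in(trap) [-135.5  -13.2  150.2] hi_out [-76.8 -13.2 233.6] al 35.2 F trap [ 0.01 -0.03 -0.16] q [-50.5  34.5 105.6  44.3  80.8  33. ] open 87.0
[487.4 -46.6 158. ] (array([ 0.1925, -0.0013,  0.1225]), array([ 0.0003,  0.0009, -0.0009]))
```

View pics/wrist2.png

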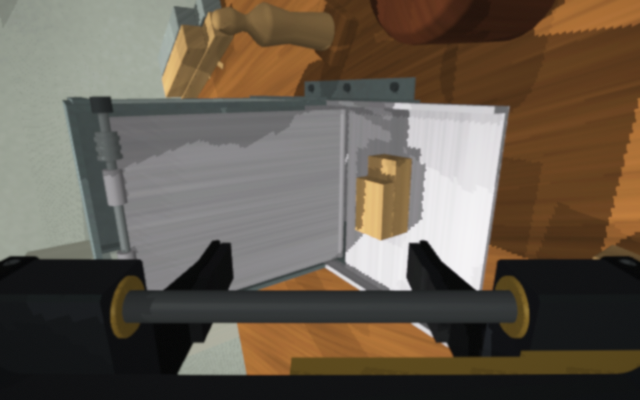

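View pics/scene2.png

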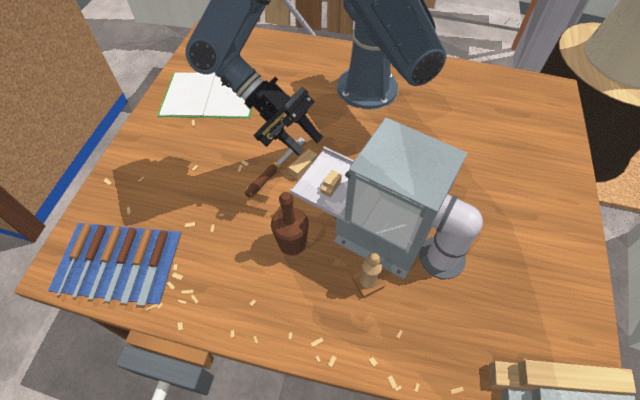

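Run:
```python
from h import *
s=where(); R=s['ee_rot']; tip=s['ee_pos']+25*R[:,0]
pts=np.array([tip+a*R[:,2] for a in (43.5,58.5,-43.5,-58.5)]+[t2w((-81,-15,105))])
for n in ['scene','wrist']:
    f=dict(np.load(f'pics/{n}2.npz')); Rc=f['rotation'].T
    px,_=cv2.projectPoints(pts,cv2.Rodrigues(Rc)[0],-Rc@f['xyz'],f['intrinsics'],f['distortion']); print(n,np.round(px.reshape(-1,2)).tolist())
    W=cloud(f)
f=dict(np.load('pics/scene2.npz')); a=f['img'][70:220,220:380]
cv2.imwrite('pics/scene2c.png',cv2.cvtColor(cv2.resize(a,None,fx=4,fy=4,interpolation=cv2.INTER_CUBIC),cv2.COLOR_RGB2BGR))
```

```text
t 3.23 tcp [482.  -62.9 200.3] lo_in(trap) [-135.3  -13.   150.3] hi_out [-76.5 -12.9 233.7] al 35.2 F trap [ 0.53  1.24 -0.19] q [-50.5  34.5 105.7  44.3  80.8  33. ] open 86.8
scene [[313.0, 163.0], [310.0, 164.0], [330.0, 152.0], [334.0, 151.0], [331.0, 183.0]]
wrist [[392.0, 230.0], [417.0, 230.0], [247.0, 230.0], [222.0, 230.0], [382.0, 195.0]]
```

View pics/scene2c.png

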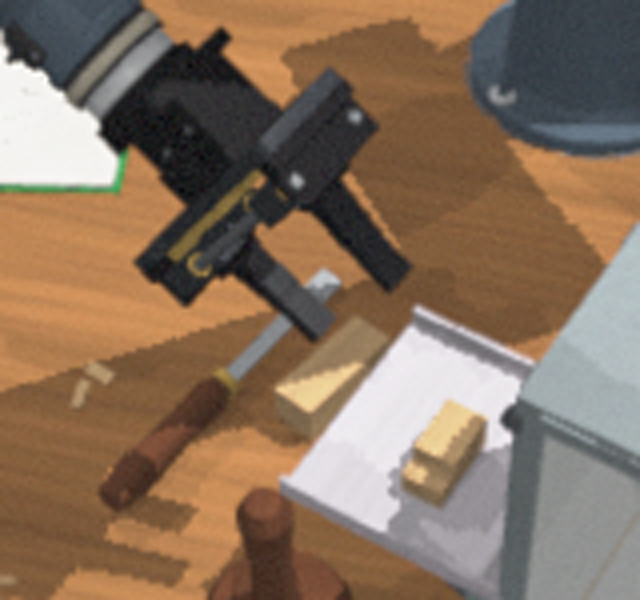

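Run:
```python
from h import *
s=env.get_state(); R=s['ee_rot']
for n in ['scene','wrist']:
    f=dict(np.load(f'pics/{n}2.npz')); W=cloud(f); T=(W-s['ee_pos'])@R
    hsv=cv2.cvtColor(f['img'],cv2.COLOR_RGB2HSV)
    for sg in (1,-1):
        m=(T[...,0]>-80)&(T[...,0]<60)&(abs(T[...,1])<30)&(sg*T[...,2]>25)&(sg*T[...,2]<80)&(hsv[...,2]<110)
        P=T[m]; print(n,sg,len(P)); 
        if len(P)>5: print(np.round(np.percentile(P,[0,2,50,98,100],axis=0),1).tolist())
        for a in range(-80,60,15):
            Q=P[(P[:,0]>=a)&(P[:,0]<a+15)]
            if len(Q): print('  ',a,len(Q),np.round(Q.min(0),0),np.round(Q.max(0),0))
```

```text
scene 1 249
[[-79.9, -12.0, 39.2], [-78.6, -9.1, 41.0], [-47.9, 3.4, 45.0], [-15.2, 11.9, 54.3], [-14.0, 12.6, 57.8]]
   -80 58 [-80. -12.  45.] [-65.  13.  58.]
   -65 60 [-65.  -8.  41.] [-50.  12.  53.]
   -50 56 [-50.  -9.  41.] [-35.  12.  53.]
   -35 54 [-35.  -9.  39.] [-20.  12.  54.]
   -20 21 [-20.  -9.  41.] [-14.  11.  52.]
scene -1 290
[[-79.9, -11.9, -71.1], [-78.1, -10.1, -62.6], [-48.9, 3.6, -54.6], [-14.7, 11.6, -44.8], [-13.7, 12.6, -42.4]]
   -80 71 [-80. -11. -71.] [-65.  12. -49.]
   -65 68 [-64. -10. -61.] [-51.  13. -42.]
   -50 64 [-50. -10. -57.] [-35.  11. -44.]
   -35 58 [-35. -12. -56.] [-20.  12. -44.]
   -20 29 [-20. -10. -55.] [-14.  11. -45.]
wrist 1 3033
[[-80.0, -12.2, 43.3], [-78.7, -9.8, 43.6], [-50.6, 5.6, 48.0], [-16.1, 10.8, 54.5], [-13.3, 11.3, 57.3]]
   -80 689 [-80. -12.  48.] [-65.  11.  49.]
   -65 861 [-65. -11.  43.] [-50.  11.  57.]
   -50 669 [-50.  -4.  43.] [-35.  11.  55.]
   -35 614 [-35.  -9.  43.] [-20.  11.  52.]
   -20 200 [-20.  -9.  43.] [-13.  11.  52.]
wrist -1 3353
[[-80.0, -12.5, -56.8], [-79.1, -10.7, -54.5], [-52.1, 4.6, -47.9], [-15.5, 10.8, -43.1], [-12.7, 11.1, -42.8]]
   -80 880 [-80. -12. -49.] [-65.  10. -47.]
   -65 903 [-65. -13. -57.] [-50.  11. -43.]
   -50 694 [-50.  -4. -55.] [-35.  11. -43.]
   -35 635 [-35. -10. -52.] [-20.  11. -43.]
   -20 241 [-20. -10. -52.] [-13.  11. -43.]
```

Run:
```python
from h import *
s=env.get_state(); R=s['ee_rot']
f=dict(np.load('pics/scene2.npz')); W=cloud(f); T=(W-s['ee_pos'])@R
m=(T[...,0]>-260)&(T[...,0]<60)&(abs(T[...,1])<130)&(abs(T[...,2])<130)&(W[...,2]>125)
P=T[m]
for a in range(-260,20,10):
    Q=P[(P[:,0]>=a)&(P[:,0]<a+10)]
    if len(Q): print('  ',a,len(Q),np.round(Q.min(0),0)[1:],np.round(Q.max(0),0)[1:])
f=dict(np.load('pics/wrist2.npz')); print('cam in tool',R.T@(f['xyz']-s['ee_pos']))
```

```text
-260 155 [-26. -35.] [48.  5.]
   -250 145 [-26. -36.] [42.  9.]
   -240 141 [-29. -37.] [35. 11.]
   -230 149 [-28. -38.] [36. 12.]
   -220 142 [-29. -39.] [35. 13.]
   -210 132 [-21. -36.] [34. 26.]
   -200 137 [-29. -38.] [40. 12.]
   -190 166 [-33. -52.] [39. 14.]
   -180 170 [-34. -53.] [39. 16.]
   -170 154 [-22. -52.] [23. 18.]
   -160 150 [-22. -53.] [26. 16.]
   -150 147 [-22. -53.] [27. 18.]
   -140 168 [-26. -53.] [27. 17.]
   -130 286 [-35. -97.] [39. 94.]
   -120 313 [-39. -97.] [38. 93.]
   -110 315 [-38. -95.] [39. 88.]
   -100 286 [-38. -90.] [40. 87.]
   -90 190 [-39. -90.] [38. 84.]
   -80 89 [-11. -71.] [13. 58.]
   -70 89 [-12. -63.] [12. 59.]
   -60 85 [-11. -60.] [13. 54.]
   -50 83 [-11. -58.] [12. 53.]
   -40 78 [-12. -57.] [12. 53.]
   -30 79 [-13. -55.] [12. 54.]
   -20 50 [-10. -55.] [11. 52.]
cam in tool [-175.73649528   80.00844533    0.22283997]
```

Both cameras put the fingertips about 38 mm short of where the reported TCP would place them: tool x ≈ -13, not +25. They also put the body front at -83. I'll use the observed geometry and check it again by eye and by contact.

```bash
cat >> h.py <<'E'
TIP=-13.; OUT=10.
def pose(P,al=35.,half=43.5):
    a=np.radians(al); d=np.cos(a)*u-np.sin(a)*Z; n=np.sin(a)*u+np.cos(a)*Z
    R=np.stack([d,np.cross(-n,d),-n],1)
    return t2w(P)+half*n-TIP*d, R
def where(half=43.5):
    s=env.get_state(); R=s['ee_rot']; tip=s['ee_pos']+TIP*R[:,0]
    lo=tip+half*R[:,2]; hi=tip-(half+OUT)*R[:,2]; bc=s['ee_pos']-83*R[:,0]-95*R[:,2]
    al=np.degrees(np.arcsin(-R[2,0])); print('t',round(s['clock'],2),'tcp',np.round(s['ee_pos'],1),'lo_in(trap)',np.round(w2t(lo),1),'hi_out',np.round(w2t(hi),1),'body',np.round(w2t(bc)),'al',round(al,1),'F trap',np.round([s['contact_force']@u,s['contact_force']@v,s['contact_force'][2]],2),'q',np.round(s['q'],1))
    return s
E
python3 - <<'E'
from h import *
s=where()
for P in [(-118,-13,150),(-118,-13,104)]:
    p,R=pose(P); print(np.round(p,1),rel(p,R,s['ee_pos'],s['ee_rot']))
E
```

```text
t 3.23 tcp [482.  -62.9 200.3] lo_in(trap) [-166.3  -12.9  172.2] hi_out [-110.5  -12.8  251.5] body [-144.  -13.  326.] al 35.2 F trap [ 0.53  1.24 -0.19] q [-50.5  34.5 105.7  44.3  80.8  33. ]
[496.8 -17.  178.2] (array([ 2.608e-01, -1.000e-04, -4.860e-02]), array([ 0.0002,  0.0008, -0.0009]))
[496.8 -17.  132.2] (array([ 0.3933, -0.0005,  0.1395]), array([ 0.0002,  0.0008, -0.0009]))
```

```bash
python3 -m pendant '[{"gripper":0,"x":0.15,"y":0,"z":-0.03,"rx":0,"ry":0,"rz":0},{"gripper":0,"x":0.26,"y":0,"z":-0.049,"rx":0,"ry":0,"rz":0},{"gripper":0,"x":0.32,"y":0,"z":0.03,"rx":0,"ry":0,"rz":0},{"gripper":0,"x":0.37,"y":0,"z":0.11,"rx":0,"ry":0,"rz":0},{"gripper":0,"x":0.39,"y":0,"z":0.136,"rx":0,"ry":0,"rz":0},{"gripper":0,"x":0.39,"y":0,"z":0.136,"rx":0,"ry":0,"rz":0}]'
python3 - <<'E'
from h import *
s=where()
for n in ['wrist','scene']:
    f=grab(n); save(f,n+'3.png'); np.savez('pics/'+n+'3.npz',**{k:np.array(v) for k,v in f.items()})
a=f['img'][80:230,230:390]
cv2.imwrite('pics/scene3c.png',cv2.cvtColor(cv2.resize(a,None,fx=4,fy=4,interpolation=cv2.INTER_CUBIC),cv2.COLOR_RGB2BGR))
R=s['ee_rot']
for n in ['scene','wrist']:
    f=dict(np.load(f'pics/{n}3.npz')); W=cloud(f); T=(W-s['ee_pos'])@R
    hsv=cv2.cvtColor(f['img'],cv2.COLOR_RGB2HSV)
    for sg in (1,-1):
        m=(T[...,0]>-40)&(T[...,0]<30)&(abs(T[...,1])<14)&(sg*T[...,2]>36)&(sg*T[...,2]<62)&(hsv[...,2]<80)
        P=T[m]
        if len(P): print(n,sg,len(P),P.max(0),P.min(0))
for P in [(-100,-13,104),(-30,-13,104)]:
    p,R=pose(P); print(np.round(p,1),rel(p,R,s['ee_pos'],s['ee_rot']))
E
```

```text
clock: 3.98
ee_pos: [496.4, -15.7, 133.1]
ee_rot: [[0.25, 0.952, -0.175], [0.779, -0.305, -0.547], [-0.575, 0.0, -0.818]]
contact_force: [-0.2, -0.4, -0.2]
opening: 87.0
t 3.98 tcp [496.4 -15.7 133.1] lo_in(trap) [-116.9  -12.2  105. ] hi_out [-61.2 -12.2 184.4] body [-95. -12. 259.] al 35.1 F trap [-0.42  0.11 -0.17] q [-45.5  41.5 109.3  49.8  71.6  27.1]
scene 1 41 [-16.16044972  11.84447635  49.16584261] [-39.86961473  -6.01184501  38.56053669]
scene -1 70 [-16.46330635  11.71945623 -49.89471523] [-39.98259513 -10.70636045 -57.32064701]
wrist 1 1083 [ 5.78675728 10.75392638 61.46022088] [-39.98929548  -9.76843451  43.16167935]
wrist -1 1113 [-13.31694282  10.85238988 -43.05026033] [-39.99860225 -10.70264154 -52.74583629]
[5.023e+02 2.000e-01 1.322e+02] (array([ 0.0718,  0.0039, -0.0447]), array([-0.0001,  0.0004, -0.0003]))
[523.6  66.9 132.2] (array([ 0.3583,  0.0036, -0.2458]), array([-0.0001,  0.0004, -0.0003]))
```

View pics/wrist3.png

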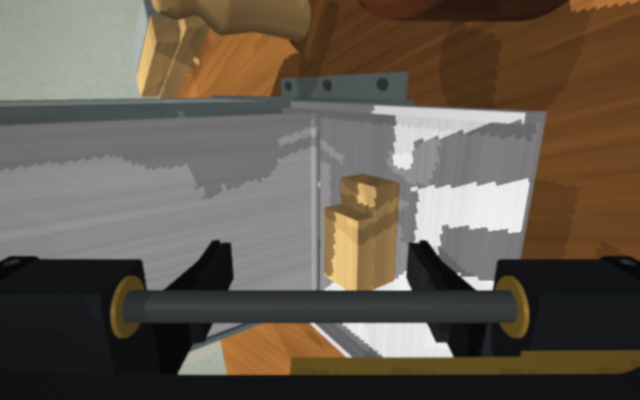

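View pics/scene3c.png

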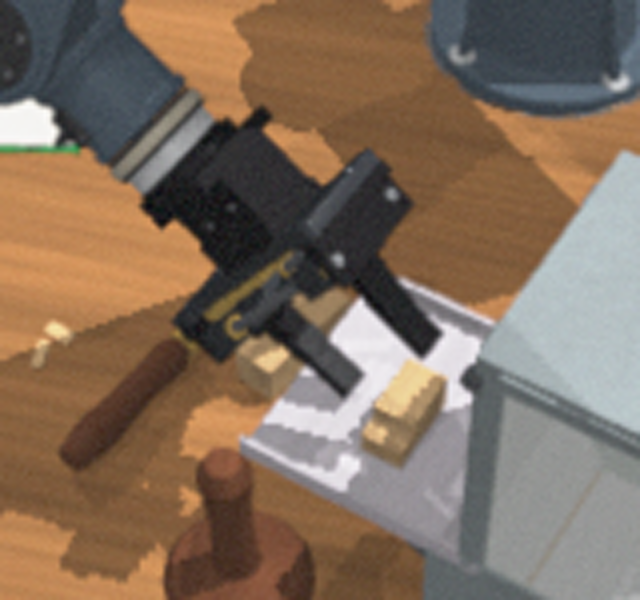

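The lower fingertip is right behind the block (crop (350,385)) and the upper one is ahead of it and above, with the flap still shut. I'll push slowly until the upper tip is almost at the flap.

```bash
python3 -m pendant '[{"gripper":0,"x":0.04,"y":0.002,"z":-0.022,"rx":0,"ry":0,"rz":0},{"gripper":0,"x":0.072,"y":0.003,"z":-0.045,"rx":0,"ry":0,"rz":0},{"gripper":0,"x":0.1,"y":0.003,"z":-0.065,"rx":0,"ry":0,"rz":0},{"gripper":0,"x":0.14,"y":0.003,"z":-0.093,"rx":0,"ry":0,"rz":0},{"gripper":0,"x":0.18,"y":0.003,"z":-0.121,"rx":0,"ry":0,"rz":0},{"gripper":0,"x":0.21,"y":0.003,"z":-0.142,"rx":0,"ry":0,"rz":0},{"gripper":0,"x":0.21,"y":0.003,"z":-0.142,"rx":0,"ry":0,"rz":0}]'
python3 - <<'E'
from h import *
s=where()
for n in ['wrist','scene']:
    f=grab(n); save(f,n+'4.png'); np.savez('pics/'+n+'4.npz',**{k:np.array(v) for k,v in f.items()})
a=f['img'][80:230,250:410]
cv2.imwrite('pics/scene4c.png',cv2.cvtColor(cv2.resize(a,None,fx=4,fy=4,interpolation=cv2.INTER_CUBIC),cv2.COLOR_RGB2BGR))
for P in [(-45,-13,103.5),(-33,-13,103.5),(-24,-13,103.5)]:
    p,R=pose(P); print(np.round(p,1),rel(p,R,s['ee_pos'],s['ee_rot']))
for n in ['scene','wrist']:
  f=dict(np.load(f'pics/{n}4.npz')); W=cloud(f); T=np.einsum('ijk,lk->ijl',W-O,np.array([u,v,Z]))
  hsv=cv2.cvtColor(f['img'],cv2.COLOR_RGB2HSV)
  b=(hsv[...,1]>60)&(T[...,0]>-155)&(T[...,0]<0)&(abs(T[...,1])<75)&(T[...,2]>100)&(T[...,2]<125)
  r=cv2.minAreaRect(T[b][:,:2].astype(np.float32)); print(n,b.sum(),r)
E
```

```text
clock: 4.95
ee_pos: [512.0, 33.9, 132.2]
ee_rot: [[0.248, 0.953, -0.174], [0.78, -0.303, -0.548], [-0.575, 0.0, -0.818]]
contact_force: [-0.4, 1.0, -0.2]
opening: 86.8
t 4.95 tcp [512.   33.9 132.2] lo_in(trap) [-65.  -12.1 104.1] hi_out [ -9.3 -12.  183.4] body [-43. -12. 258.] al 35.1 F trap [ 0.79  0.64 -0.24] q [-39.8  41.3 110.8  54.4  68.7  27.7]
[519.   52.6 131.7] (array([ 0.0832,  0.005 , -0.0553]), array([0.0003, 0.0005, 0.0003]))
[522.7  64.  131.7] (array([ 0.1323,  0.0051, -0.0898]), array([0.0003, 0.0005, 0.0003]))
[525.4  72.6 131.7] (array([ 0.1691,  0.0052, -0.1157]), array([0.0003, 0.0005, 0.0003]))
scene 271 ((-93.7591552734375, -18.421192169189453), (120.83837890625, 60.43887710571289), 2.3541643619537354)
wrist 6405 ((-53.99456024169922, -15.786149978637695), (40.459495544433594, 59.09297561645508), 1.2932318449020386)
```

View pics/wrist4.png

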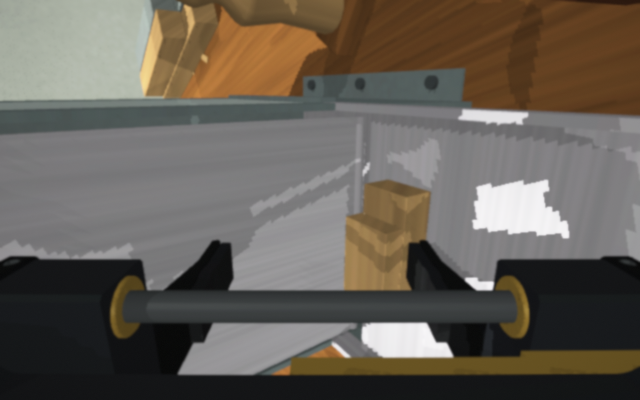

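View pics/scene4c.png

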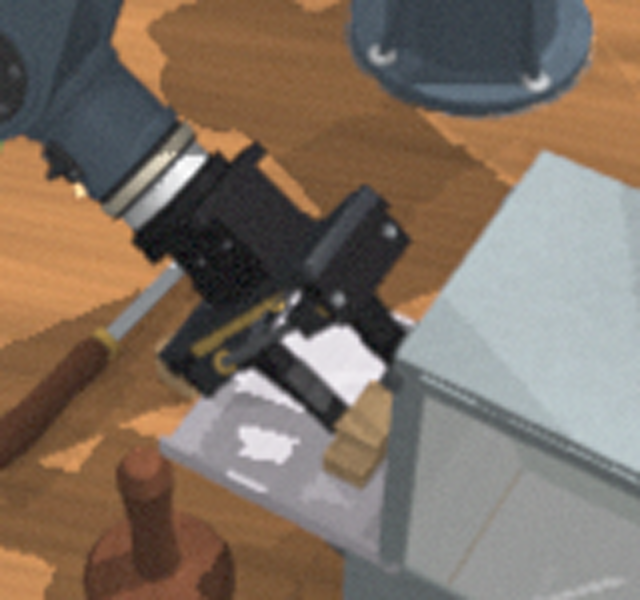

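The block has moved squarely: its centre is at x ≈ -50, against the finger, with no visible yaw. The upper tip is about 8 mm short of the flap, which is still shut. Next I'll open the flap a little and check.

```bash
python3 -m pendant '[{"gripper":0,"x":0.03,"y":0,"z":-0.02,"rx":0,"ry":0,"rz":0},{"gripper":0,"x":0.06,"y":0,"z":-0.041,"rx":0,"ry":0,"rz":0},{"gripper":0,"x":0.085,"y":0,"z":-0.058,"rx":0,"ry":0,"rz":0},{"gripper":0,"x":0.085,"y":0,"z":-0.058,"rx":0,"ry":0,"rz":0}]'
python3 - <<'E'
from h import *
s=where()
for n in ['wrist','scene']:
    f=grab(n); save(f,n+'5.png'); np.savez('pics/'+n+'5.npz',**{k:np.array(v) for k,v in f.items()})
a=f['img'][80:230,250:410]
cv2.imwrite('pics/scene5c.png',cv2.cvtColor(cv2.resize(a,None,fx=4,fy=4,interpolation=cv2.INTER_CUBIC),cv2.COLOR_RGB2BGR))
for P in [(-33,-13,103.5),(-24,-13,103.5)]:
    p,R=pose(P); print(np.round(p,1),rel(p,R,s['ee_pos'],s['ee_rot']))
f=dict(np.load('pics/wrist5.npz')); W=cloud(f); T=np.einsum('ijk,lk->ijl',W-O,np.array([u,v,Z]))
hsv=cv2.cvtColor(f['img'],cv2.COLOR_RGB2HSV)
m=(hsv[...,1]<60)&(hsv[...,2]>70)&(T[...,0]>-8)&(T[...,0]<90)&(T[...,1]<-25)&(T[...,1]>-72)&(T[...,2]>95)&(T[...,2]<250)
P=T[m];print(len(P)); A=np.c_[P[:,2],np.ones(len(P))]; print('flap slope',np.linalg.lstsq(A,P[:,0],rcond=None)[0],P.min(0),P.max(0))
E
```

```text
clock: 5.55
ee_pos: [518.7, 53.0, 132.0]
ee_rot: [[0.249, 0.953, -0.174], [0.779, -0.304, -0.548], [-0.575, 0.001, -0.818]]
contact_force: [0.8, -2.1, 0.5]
opening: 87.2
t 5.55 tcp [518.7  53.  132. ] lo_in(trap) [-44.8 -12.6 103.8] hi_out [ 11.  -12.5 183.2] body [-22. -12. 257.] al 35.1 F trap [-1.74 -1.38  0.53] q [-37.5  41.3 111.2  56.4  67.6  28.1]
[522.7  64.  131.7] (array([ 0.0489,  0.0023, -0.0327]), array([ 0.0003,  0.0005, -0.0001]))
[525.4  72.6 131.7] (array([ 0.0857,  0.0023, -0.0585]), array([ 0.0003,  0.0005, -0.0001]))
31714
flap slope [-0.12105978 31.26931378] [ -1.95893174 -71.99815731  95.0234683 ] [ 20.93492238 -25.00007787 249.99415127]
```

View pics/wrist5.png

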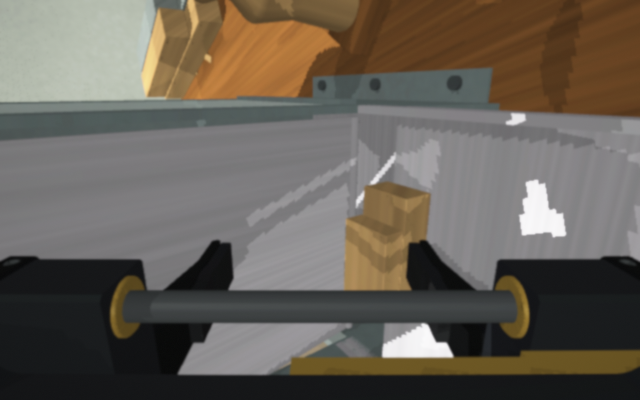

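View pics/scene5c.png

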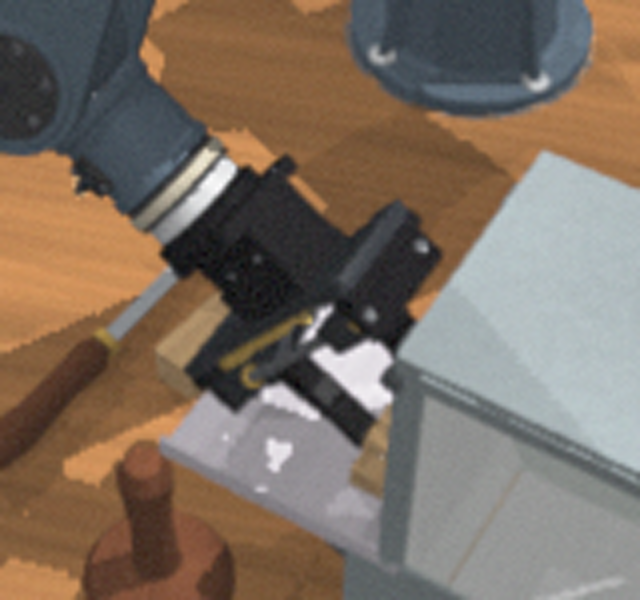

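The flap is open 0.12 rad and held only by the upper tip. The block's front is at about x -15, well clear of it. I'll now push over the sill.

```bash
python3 -m pendant '[{"gripper":0,"x":0.025,"y":0,"z":-0.0165,"rx":0,"ry":0,"rz":0},{"gripper":0,"x":0.05,"y":0,"z":-0.033,"rx":0,"ry":0,"rz":0},{"gripper":0,"x":0.07,"y":0,"z":-0.047,"rx":0,"ry":0,"rz":0},{"gripper":0,"x":0.08,"y":0,"z":-0.054,"rx":0,"ry":0,"rz":0},{"gripper":0,"x":0.08,"y":0,"z":-0.054,"rx":0,"ry":0,"rz":0},{"gripper":0,"x":0.08,"y":0,"z":-0.054,"rx":0,"ry":0,"rz":0}]'
python3 - <<'E'
from h import *
s=where()
for n in ['wrist','scene']:
    f=grab(n); save(f,n+'6.png'); np.savez('pics/'+n+'6.npz',**{k:np.array(v) for k,v in f.items()})
a=f['img'][100:280,270:450]
cv2.imwrite('pics/scene6c.png',cv2.cvtColor(cv2.resize(a,None,fx=3.3,fy=3.3,interpolation=cv2.INTER_CUBIC),cv2.COLOR_RGB2BGR))
E
```

```text
clock: 6.4
ee_pos: [524.2, 71.0, 131.4]
ee_rot: [[0.249, 0.953, -0.174], [0.779, -0.304, -0.548], [-0.575, 0.0, -0.818]]
contact_force: [-1.3, -2.8, 0.2]
opening: 86.9
t 6.4 tcp [524.2  71.  131.4] lo_in(trap) [-26.  -12.4 103.3] hi_out [ 29.8 -12.3 182.6] body [ -4. -12. 257.] al 35.1 F trap [-3.02  0.35  0.21] q [-35.3  41.3 111.4  58.2  66.5  28.4]
```

View pics/wrist6.png

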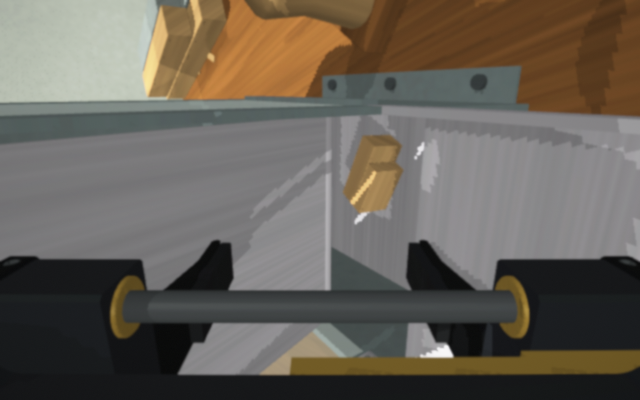

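View pics/scene6c.png

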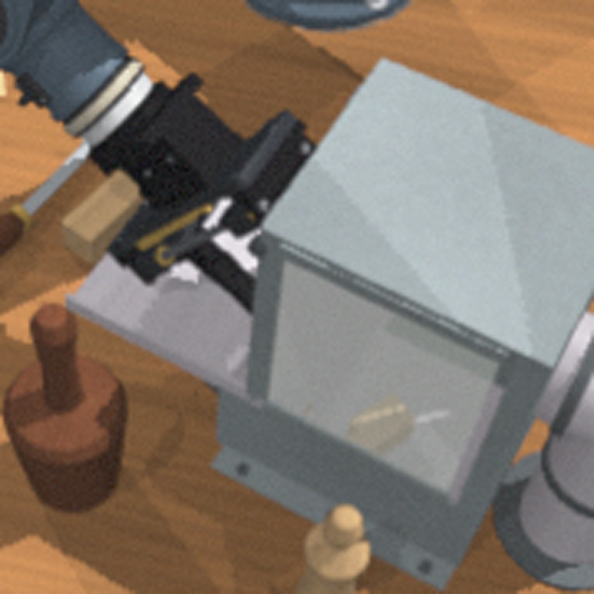

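The block has dropped: both views show it well below the flap (wrist (375,175), window crop (380,425)). I'll check its position, then draw back.

```bash
python3 - <<'E'
from h import *
f=grab('wrist'); W=cloud(f); T=np.einsum('ijk,lk->ijl',W-O,np.array([u,v,Z]))
hsv=cv2.cvtColor(f['img'],cv2.COLOR_RGB2HSV)
b=(hsv[...,1]>60)&(abs(T[...,1])<75)&(T[...,0]>-60)&(T[...,0]<190)&(T[...,2]<125)
b[240:]=0
print(np.percentile(T[b],[1,50,99],axis=0),b.sum())
E
python3 -m pendant '[{"gripper":0,"x":-0.03,"y":0,"z":0.02,"rx":0,"ry":0,"rz":0},{"gripper":0,"x":-0.06,"y":0,"z":0.041,"rx":0,"ry":0,"rz":0},{"gripper":0,"x":-0.1,"y":0,"z":0.068,"rx":0,"ry":0,"rz":0},{"gripper":0,"x":-0.14,"y":0,"z":0.096,"rx":0,"ry":0,"rz":0},{"gripper":0,"x":-0.18,"y":0,"z":0.123,"rx":0,"ry":0,"rz":0},{"gripper":0,"x":-0.22,"y":0,"z":0.14,"rx":0,"ry":0,"rz":0},{"gripper":0,"x":-0.3,"y":0,"z":0.12,"rx":0,"ry":0,"rz":0},{"gripper":0,"x":-0.45,"y":0,"z":0.12,"rx":0,"ry":0,"rz":0},{"gripper":0,"x":-0.65,"y":0,"z":0.15,"rx":0,"ry":0,"rz":0},{"gripper":0,"x":-0.85,"y":0,"z":0.18,"rx":0,"ry":0,"rz":0},{"gripper":0,"x":-1,"y":0,"z":0.2,"rx":0,"ry":0,"rz":0},{"gripper":0,"x":-1,"y":0,"z":0.2,"rx":0,"ry":0,"rz":0}]'
python3 - <<'E'
from h import *
s=where()
for n in ['wrist','scene','top']:
    f=grab(n); save(f,n+'7.png'); np.savez('pics/'+n+'7.npz',**{k:np.array(v) for k,v in f.items()})
f=dict(np.load('pics/wrist7.npz')); W=cloud(f); T=np.einsum('ijk,lk->ijl',W-O,np.array([u,v,Z]))
hsv=cv2.cvtColor(f['img'],cv2.COLOR_RGB2HSV)
m=(hsv[...,1]<60)&(T[...,0]>-12)&(T[...,0]<90)&(T[...,1]<60)&(T[...,1]>-70)&(T[...,2]>105)&(T[...,2]<260)
P=T[m];print(len(P)); A=np.c_[P[:,2],np.ones(len(P))]; print('flap slope',np.linalg.lstsq(A,P[:,0],rcond=None)[0],P.min(0),P.max(0))
a=dict(np.load('pics/top0.npz'))['img'].astype(int); b=dict(np.load('pics/top7.npz'))['img'].astype(int)
d=(abs(a-b).max(2)>40).astype(np.uint8); d=cv2.morphologyEx(d,cv2.MORPH_OPEN,np.ones((3,3)))
k,l,st,c=cv2.connectedComponentsWithStats(d)
print(st[1:])
E
```

```text
[[ 65.65265704 -55.30128986   4.14940791]
 [ 77.00920244 -25.55637325  30.06700054]
 [105.774286     8.7799645   34.08293185]] 3316
clock: 8.05
ee_pos: [468.0, -109.4, 214.9]
ee_rot: [[0.253, 0.952, -0.174], [0.777, -0.307, -0.55], [-0.577, 0.004, -0.817]]
contact_force: [0.5, 0.4, 0.2]
opening: 87.3
t 8.05 tcp [ 468.  -109.4  214.9] lo_in(trap) [-215.   -13.6  186.9] hi_out [-159.   -13.5  266.1] body [-192.  -13.  340.] al 35.2 F trap [ 0.54 -0.34  0.2 ] q [-54.9  33.9 102.5  40.9  85.4  33.3]
19689
flap slope [ 3.18186177e-04 -2.46992867e+00] [ -5.12367153 -69.98807881 105.00910397] [  0.43125438  59.99132102 259.99777379]
[[  516   198     5     6    23]
 [  493   221     3     3     9]
 [  525   228    96   103  4097]
 [  312   238    24    27   374]
 [  466   245     3     3     9]
 [  474   244     5     3    15]
 [  482   244     3     3     9]
 [  303   253   227   147 19216]
 [  429   257     6     3    18]
 [  455   264    43    19   430]
 [  394   269     6    11    41]
 [  392   281     3     3     9]
 [  446   289     3     4    12]
 [  349   292    19    16   167]
 [  563   340    25    32   670]
 [  217   366    58    34  1256]
 [  283   394    10     6    47]
 [  636   398     4     2     8]]
```

View pics/wrist7.png

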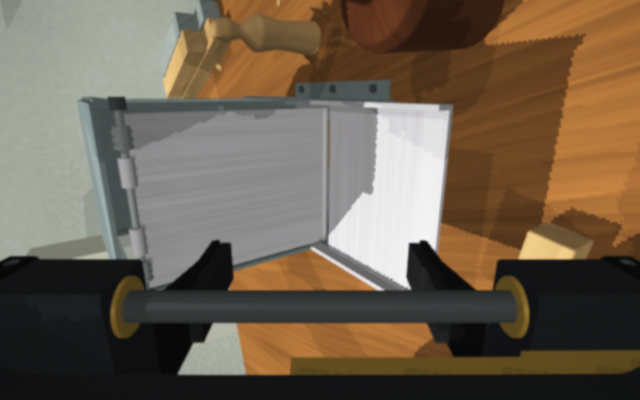

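View pics/scene7.png

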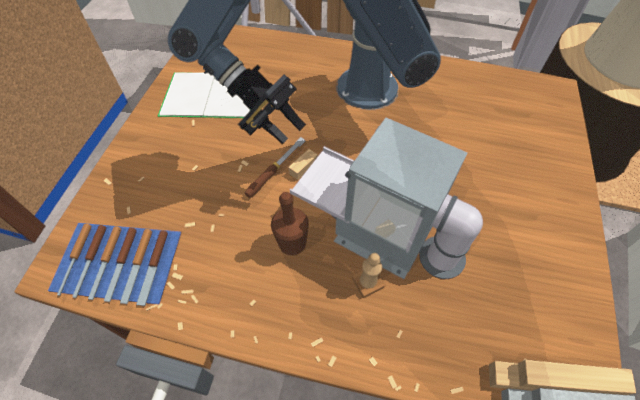

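View pics/top7.png

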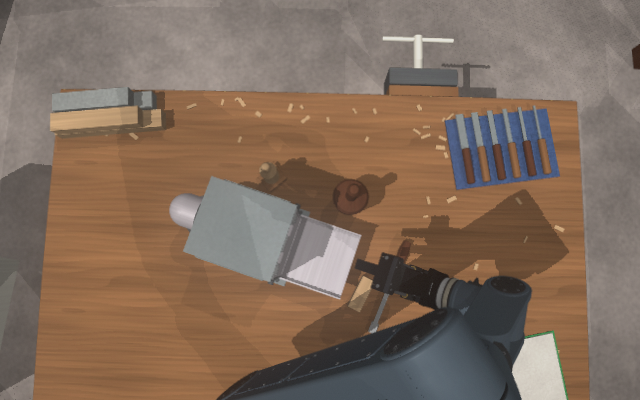

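Run:
```python
from h import *
for n in ['scene0','scene7']:
    f=dict(np.load(f'pics/{n}.npz')); W=cloud(f); hsv=cv2.cvtColor(f['img'],cv2.COLOR_RGB2HSV)
    for nm,c,lo,hi,r in [('glue',(392,-121),29,42,80),('mallet',(640,-83),60,240,90),('figure',(700,125),30,170,70)]:
        m=(W[...,2]>lo)&(W[...,2]<hi)&(np.hypot(W[...,0]-c[0],W[...,1]-c[1])<r)&(hsv[...,1]>60); print(n,nm,m.sum(),np.round(np.median(W[m],0),1))
s=env.get_state(); print(s['clock'],np.abs(s['dq']).max(),s['contact_force'])
env.finish_job()
```

```text
scene0 glue 316 [ 395.3 -120.8   34.3]
scene0 mallet 1412 [651.  -78.5 116.8]
scene0 figure 501 [711.  125.4 109.4]
scene7 glue 319 [ 394.1 -120.6   34.2]
scene7 mallet 1412 [651.  -78.7 116.9]
scene7 figure 503 [711.  125.4 109.3]
8.2 0.8118258316453046 [ 0.1191241   0.81501962 -0.50458964]
the job is handed in; nothing more can be done
```

The offcut is down the chute, the flap is shut again, and I handed the job in at 8.2 s. I tilted the open gripper 35° downwards so the upper fingertip led. It pushed the flap in and held it open (about 0.3 rad at the end) while the lower fingertip pushed the block over the sill. Then I drew back.

**Last checks**
- **Block:** it lies on the box floor, about 65–105 mm beyond the hinge line, with its top at about 34 mm. It was never gripped, and I saw no sign of the flap touching it.
- **Flap:** it reads shut, with a slope of about 0 rad.
- **Tray:** empty.
- **Bystanders:** the mallet, figure and glue block measured unmoved to within about 1 mm. The gouge I only checked by eye, and it looks unmoved.
- **Forces:** the readings I took stayed around 3 N or less. The arm ended clear of everything.

**Disagreements**
- **Fingertips:** both cameras put them about 38 mm further back than the stated tool frame implies. I used what the cameras showed, and the flap angle it predicted matched what I measured (0.12 rad).
- **Flap and block order:** the block had to slide part of the way along the tray before the upper tip reached the flap. The flap was open before the block crossed the sill.

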